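Fetch the sanding file from the pop-up bench caddy

ROBOT

A 6-joint arm with a two-finger parallel gripper is mounted at the origin on the work surface. World frame = base frame: x ahead of the robot, y to its left, z up, the work surface at z = 0. Lengths are in mm, angles in rad, forces in N, time in s.
With the tool pointing down it reaches from about 300 to 775 mm from the base axis. Payload 14.6 kg.
Tool frame: the origin (TCP) lies between the finger pads; the fingertips stand 19 mm ahead of it and the grasp point (between the pads) is the TCP; z points along the fingers, y is the line along which they close (so a half turn about z gives the same grasp; the last joint's range is limited). The gripper opens to 94 mm and grips with 3 to 60 N. Pads are 16 mm wide; open, the fingers measure 119 mm over their backs; the gripper's body (75 mm by 177 mm) begins 78 mm behind the grasp point.
Start: joints at [-1.334, 0.3, 1.521, -0, 1.321, -0.067], TCP at [164.525, -524.806, 224.446] pointing down, gripper open.
Joint ranges: [-3.03, 3.03], [-0.79, 2.21], [0.23, 2.52], [-1.04, 4.18], [0, 3.07], [-2.55, 2.55]. Speed limits (rad/s): [2.22, 2.22, 2.57, 3.14, 3.14, 3.14].

INTERFACE

Orientations are given as [roll, pitch, yaw] about the fixed x, y, z axes, in that order (R = Rz(yaw) Ry(pitch) Rx(roll)).
In Python, from cell import monitor, imaging, job, find_in, trace gives the robot as it stands. The module is installed in compiled form; this text tells all that it offers.
- The arm moves only by the tool arm_command, never from a script. Its argument "steps" is a list of rows, each a list of 5 numbers: the opening, from 0 (shut) to 1 (fully open), then the shift along the tool's x, y, z in mm, then the turn about the tool's z in degrees. In form: [[gripper, dx, dy, dz, turn], ...]. A call has 1 to 20 rows; each row is the pose to reach, as a shift and turn from the pose commanded when the call began, along the tool's axes at that moment; what a row does not reach only later rows make up. A row lasts 1/8 s, in which the tool goes at most 62.5 mm and 10.7 degrees, less where a joint would pass 70% of its speed; a pose out of reach is approached as far as the arm can. A call with a gripper value outside its range is refused whole. The fingers move at their own pace and stop on an object; "force" is the grip in N (left out, the last holds). Time passes only in rows, so rows that repeat a pose let the fingers close. It gives the time, the measured TCP pose, the force, the opening and the grip force at its end, in the units of the state.
- monitor.read_state(): the state, without advancing time (a new reading comes with each control period).
- imaging.camera(name): name is "scene" or "top" or "wrist"; returns a dict with "img" (480x640x3 uint8, red, green, blue), "mtx" (3x3 intrinsics, pixels), "D" ([k1, k2, p1, p2, k3] as OpenCV has them; the pictures are not rectified), "view" (4x4, takes a point from world to camera coordinates). Camera axes: x right, y down, z forward; pixel columns grow to the right and rows downward; lengths in mm; the calibration is good to about 2 mm. A picture is of the moment at which its call begins. There is no depth.
- job.sign_off(): hands the job in; it is judged then, once.
Trained networks look in a picture, given as the dict that the camera call returned (one of the last four; its "shot" number tells which), for a name from the list of things; names that differ only in an ending like _2 or _b are one class to them, and where a whole thing is asked for, a point or a joint stands for the part that bears it (a point fixed in the world has none). Each returns a list of dicts, best first, with "p" (0 to 1); they miss things now and then, are a little off and sometimes report something else, mostly with a low value. They report only what shows in the picture. A call takes as long as a camera call. They do not tell look-alikes from the thing itself.
- find_in(picture, target): "rect" ([centre column, centre row, width, height] in pixels, round what is visible of it).
- trace(picture, target): "region" (480x640 bool, what is visible of it) and "rect" ([centre column, centre row, width, height] in pixels, round what is visible of it).
The state is a dict: "clock": time; "joints": joint angles; "qd": joint speeds; "effort": joint torques, N m; "eef_pos": TCP position; "eef_rot": TCP orientation; "wrist_force": force on the tool from outside, world axes, zero at the start; "moment": the same for the moment, N m; "finger_gap": finger opening in mm; "finger_force": force on a finger pad.
Only numpy, scipy, OpenCV 4.12 (cv2) and the standard library are available. Lean on these libraries where they do the work, as an engineer would, in place of code of your own. Each camera call takes 0.05 s, during which the arm holds its last target. There are 200 camera calls.

TASK

Press the orange pad of the wooden bench caddy so that its push latch lets go and the lift brings up the sanding file; take the file out, lay it flat on the open bench and let go, then take it again by its yellow handle and set it down in the blue guard, blade lying flat inside the channel and handle outside. Press the orange pad again until the empty lift stays latched down, and leave the mug, hammer and wood offcut where they are.

Things in the scene. Friction and masses are not known exactly. Their poses are not given: they have to be found in the camera images.
- caddy: fixed wooden caddy: open-topped box 262 (its x) x 64 (y) x 70 mm high, walls 6, well 52 wide; origin: underside centre, on the bench. In the well a dark steel lift tray slides up and down on a spring with a push latch. Orange press pad at the -x end; the file lies on the tray, handle to -x, its centre 19 mm to +x of the origin
- lift (a joint): lift height in m: 0 latched, 0.060 up, -0.018 bottom stop. Pushing the pad down at least 15 mm below latched (best to the stop; 4 N at the top to 9 N, a little more if fast) and letting go flips the latch: from latched it rises by itself with the finger to 0.060 in under 1 s; from up it stays down at 0. A short push changes nothing
- pad_top (a point): centre of the top of the orange press pad, 46 x 46 mm, 100 mm to -x of the caddy's origin; 106 mm above the bench latched (36 above the box rim), 88 at the bottom stop, 166 with the lift up. Axes as the caddy's
- file_center (a point): sanding file, 180 mm long, 140 g, flat underside: its length centre, 13 mm above the underside; x to the blade tip, z up. Yellow handle x -90 to -5 mm, 28 wide, 26 high; aluminium blade with red top x -5 to +90, 26 wide, 16 high
- file_handle (a point): centre of the file's yellow handle, 47.5 mm to -x of the file's centre, 13 mm above its underside
- file_blade (a point): centre of the file's aluminium blade, 42.5 mm to +x of the file's centre, 8 mm above its underside
- guard: fixed blade guard: plywood plate 10 thick, 206 (its x, -98 to +108) x 70 mm, bearing an open-topped blue channel: walls 8 thick, 30 above the plate, 36 apart inside, from x = -8 to an end wall with inner face at +102 mm; open at -x. Origin on the underside. The file goes in tip to +x, its centre over this origin: blade in the channel, handle on the bare plate
- mug: green glass mug with handle, 78 mm across, 100 mm high, origin at its underside centre; leave alone
- hammer: hammer with yellow handle lying along its x, 260 mm long; leave alone
- offcut: scalloped light wood offcut, 160 x 85 x 18 mm, origin at its underside; leave alone
- tray (a point): top of the tray floor under the middle of the file blade: 30 mm above the bench latched, 90 mm up. The blade lies free on an 18 mm wide rail; beside the handle stand two cheeks, 38 mm apart inside, 6 mm higher than the handle, so it cannot be gripped there. The file is loose: once up, grip the blade and raise it over 40 mm to clear the cheeks
Things that resemble listed ones, but are neither listed nor needed, are in the scene too. Of the things that look like the part that bears file_center, the smallest one is meant.

How it is judged:
By the outcome, as a careful person would: the job done as asked, in the order asked, and still so for the second after the job is handed in, with the robot touching nothing.
It also fails if it takes over 72 s, if anything falls off the work surface, if the arm or the gripper's body presses on something with over 40 N, if the wrist force passes 120 N, or if a joint passes its speed limit or range.

## Working session

There is one attempt and no reset: what is moved stays moved. The work goes in short steps, Python scripts to look and compute and a tool call to move; the robot and the scene stay as the last step left them, time stands still between calls to the robot, and variables do not carry over. Pictures are saved under pics/ and viewed, at most 10 in all, crops included, and the job is handed in when it is done.

Besides the shell and the picture viewer there is one more tool, called after "Request:" in YAML: its name, and indented under it one key for each argument. arm_command: Moves the arm, as the interface text tells. Its arguments: {"type":"object","properties":{"steps":{"type":"array","items":{"type":"array","items":{"type":"number"}}},"force":{"type":"number"}},"required":["steps"]}

```bash
mkdir -p pics; cat > h.py <<'E'
import numpy as np, cv2
from cell import monitor, imaging, job, find_in, trace
from scipy.spatial.transform import Rotation as R
def ray(c,uv):
    n=cv2.undistortPoints(np.array([[uv]],float),c["mtx"],np.array(c["D"],float))[0,0]
    V=np.array(c["view"]);r=V[:3,:3].T@np.array([n[0],n[1],1]);o=-V[:3,:3].T@V[:3,3];return o,r
def atz(c,uv,z):
    o,r=ray(c,uv);return (o+r*(z-o[2])/r[2]).round(1)
def proj(c,p):
    V=np.array(c["view"]);rv=cv2.Rodrigues(V[:3,:3])[0]
    return cv2.projectPoints(np.array(p,float).reshape(-1,3),rv,V[:3,3],c["mtx"],np.array(c["D"],float))[0][:,0]
def save(c,n,img=None): cv2.imwrite("pics/"+n,cv2.cvtColor(c["img"] if img is None else img,cv2.COLOR_RGB2BGR))
def tool(p):
    s=monitor.read_state();Rm=R.from_euler("xyz",s["eef_rot"]).as_matrix()
    return (Rm.T@(np.array(p)-np.array(s["eef_pos"]))).round(1)
E
python3 - <<'E'
from h import *
s=monitor.read_state();print(s["eef_pos"],s["eef_rot"],s["finger_gap"])
print(R.from_euler("xyz",s["eef_rot"]).as_matrix().round(3))
for n in ["top","scene"]:
    c=imaging.camera(n);save(c,n+"1.png")
    V=np.array(c["view"]);print(n,(-V[:3,:3].T@V[:3,3]).round(0))
    for t in ["caddy","pad_top","file_center","guard","mug","hammer","offcut"]:
        for d in trace(c,t)[:3]:
            m=d["region"].astype(np.uint8);r=cv2.minAreaRect(cv2.findNonZero(m)) if m.any() else None
            print(t,round(d["p"],2),np.round(d["rect"]),np.round(r[0]),np.round(r[1]),round(r[2]),atz(c,d["rect"][:2],0))
E
```

```text
[ 164.47552605 -524.57881875  223.88387076] [-3.14044169e+00 -6.05649681e-05  3.03788044e-01] 93.81421295267386
[[ 0.954  0.299 -0.   ]
 [ 0.299 -0.954  0.001]
 [ 0.    -0.001 -1.   ]]
top [ 140.    5. 1631.]
caddy 0.45 [249. 229.  19.  57.] [250. 228.] [11. 57.] 11 [528.7 249.8   0. ]
pad_top 0.95 [246. 235.  32.  75.] [246. 235.] [19. 80.] 13 [509.5 257.3   0. ]
file_center 0.93 [249. 228.  26.  55.] [250. 228.] [12. 57.] 12 [533.8 249.    0. ]
file_center 0.62 [243. 146.  30.  74.] [244. 144.] [13. 74.] 17 [800.8 290.    0. ]
file_center 0.59 [220. 346.  72.  62.] [219. 346.] [83. 14.] 39 [173.3 310.1   0. ]
guard 0.89 [422. 237.  25.  70.] [421. 235.] [24. 69.] 4 [ 527.9 -279.     0. ]
guard 0.24 [249. 228.  18.  58.] [249. 228.] [11. 57.] 11 [534.2 248.4   0. ]
mug 0.57 [323. 173.  34.  34.] [324. 174.] [28. 38.] 21 [720.2  31.2   0. ]
hammer 0.6 [154. 237.  30.  83.] [152. 236.] [83. 29.] 90 [492.8 545.1   0. ]
offcut 0.85 [511. 240.  30.  52.] [510. 242.] [53. 27.] 88 [ 529.8 -559.3    0. ]
scene [1254.  541. 1208.]
caddy 0.69 [368. 300.  80.  94.] [371. 300.] [ 35. 102.] 41 [
[... 205 characters left out ...]
 241.  50.  60.] [440. 240.] [72. 14.] 54 [160.7 317.5   0. ]
file_center 0.6 [323. 395.  74.  79.] [324. 393.] [17. 97.] 45 [805.6 276.    0. ]
guard 0.71 [222. 238.  57.  49.] [222. 235.] [23. 62.] 48 [ 535.2 -281.6    0. ]
guard 0.45 [164. 203.  51.  35.] [163. 203.] [21. 49.] 50 [ 517.5 -558.     0. ]
mug 0.74 [271. 308.  43.  43.] [267. 309.] [40. 42.] 43 [664.6  11.1   0. ]
mug 0.53 [369. 300.  40.  49.] [367. 301.] [11. 57.] 42 [484.9 233.    0. ]
hammer 0.89 [468. 356.  58.  87.] [473. 353.] [35. 85.] 27 [502.3 549.3   0. ]
offcut 0.74 [369. 299.  76.  90.] [371. 300.] [ 36. 101.] 42 [484.4 230.4   0. ]
offcut 0.65 [165. 202.  51.  37.] [163. 203.] [20. 47.] 50 [ 511.3 -559.2    0. ]
```

View pics/top1.png

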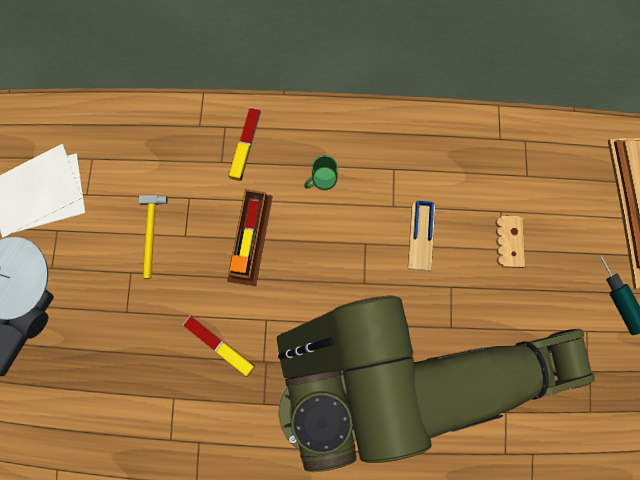

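View pics/scene1.png

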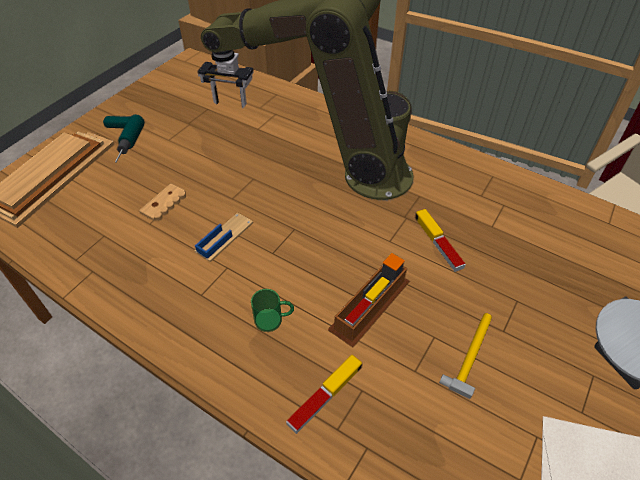

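Top view: the caddy is at about (247,238) with its pad at (239,264). The smallest file lies in it, and look-alike files are at (245,145) and (219,346). The guard is at (422,236), open towards the robot. Next I refine by colour and go via the guard.

```bash
python3 - <<'E'
from h import *
c=imaging.camera("top")
hsv=cv2.cvtColor(c["img"],cv2.COLOR_RGB2HSV)
def blob(lo,hi,box):
    m=cv2.inRange(hsv,lo,hi);k=np.zeros_like(m);x0,y0,x1,y1=box;k[y0:y1,x0:x1]=m[y0:y1,x0:x1]
    p=cv2.findNonZero(k);return p,cv2.minAreaRect(p)
for nm,lo,hi,box,z in [("pad",(6,200,200),(16,255,255),(225,250,260,280),106),("red",(0,150,80),(4,255,255),(240,192,265,232),46),("yel",(24,180,150),(34,255,255),(235,220,260,262),56),("blue",(100,120,40),(125,255,255),(405,195,440,245),40)]:
    p,r=blob(lo,hi,box);b=cv2.boxPoints(r)
    print(nm,len(p),r,atz(c,p[:,0].mean(0),z),[list(atz(c,q,z)[:2]) for q in b])
print("path to above guard",tool([480,-280,330]))
E
```

```text
pad 237 ((238.57601928710938, 263.33197021484375), (15.563035011291504, 15.115821838378906), 10.304845809936523) [403.3 255.3 106. ] [[np.float64(385.0), np.float64(279.7)], [np.float64(428.0), np.float64(275.3)], [np.float64(422.0), np.float64(231.1)], [np.float64(379.1), np.float64(235.6)]]
red 245 ((251.78773498535156, 213.86434936523438), (8.794268608093262, 27.599035263061523), 10.784297943115234) [565.9 237.2  46. ] [[np.float64(525.5), np.float64(254.9)], [np.float64(610.2), np.float64(245.8)], [np.float64(606.1), np.float64(219.3)], [np.float64(521.6), np.float64(228.7)]]
yel 240 ((245.84617614746094, 242.76922607421875), (9.021342277526855, 26.671794891357422), 11.309932708740234) [474.2 246.8  56. ] [[np.float64(437.0), np.float64(264.8)], [np.float64(516.3), np.float64(255.4)], [np.float64(512.0), np.float64(228.7)], [np.float64(432.9), np.float64(238.4)]]
blue 246 ((423.6401062011719, 219.75875854492188), (17.216407775878906, 37.863624572753906), 3.5763344764709473) [ 581.7 -278.5   40. ] [[np.float64(514.2), np.float64(-248.9)], [np.float64(631.8), np.float64(-255.3)], [np.float64(631.0), np.float64(-307.8)], [np.float64(513.2), np.float64(-300.5)]]
path to above guard [ 374.3 -139.2 -105.6]
```

```bash
python3 -c "
from h import *
print(tool([530,-277,320]))"
```

```text
[ 422.9 -127.2  -95.6]
```

Request:
arm_command:
  steps:
    - [1,423,-127,-96,20.7]
    - [1,423,-127,-96,20.7]
    - [1,423,-127,-96,20.7]
    - [1,423,-127,-96,20.7]
    - [1,423,-127,-96,20.7]
    - [1,423,-127,-96,20.7]
    - [1,423,-127,-96,20.7]
    - [1,423,-127,-96,20.7]
    - [1,423,-127,-96,20.7]
    - [1,423,-127,-96,20.7]

```text
clock: 2.1
eef_pos: [529.5, -277.6, 320.2]
eef_rot: [-3.142, 0.0, -0.058]
wrist_force: [1.2, -0.1, -0.2]
finger_gap: 94.1
finger_force: 0.0
```

```bash
cat > g.py <<'E'
from h import *
c=imaging.camera("wrist");s=monitor.read_state()
print(s["clock"],s["eef_pos"],np.degrees(s["eef_rot"]),s["joints"])
E
python3 - <<'E'
from g import *
save(c,"w_guard.png")
V=np.array(c["view"]);print((-V[:3,:3].T@V[:3,3]).round(0))
hsv=cv2.cvtColor(c["img"],cv2.COLOR_RGB2HSV);m=cv2.inRange(hsv,(100,120,40),(125,255,255))
p=cv2.findNonZero(m);r=cv2.minAreaRect(p);print(len(p),r,[list(atz(c,q,40)[:2]) for q in cv2.boxPoints(r)])
G=np.array([521.5,-275]);a=np.radians(-3.3)
def gp(x,y,z): return [G[0]+x*np.cos(a)-y*np.sin(a),G[1]+x*np.sin(a)+y*np.cos(a),z]
print(proj(c,[gp(-98,-35,10),gp(-98,35,10),gp(110,-26,40),gp(110,26,40)]).round(0))
E
```

```text
2.15 [ 529.35823674 -277.78659385  320.27631392] [-1.79996328e+02  2.14473792e-02 -3.35390367e+00] [-5.44470879e-01  3.60920993e-01  1.22163240e+00 -1.18160286e-04
  1.55940019e+00  1.08486349e+00]
[ 611. -283.  481.]
1702 ((317.0, 147.0), (114.0, 50.0), 90.0) [[np.float64(634.0), np.float64(-261.3)], [np.float64(631.2), np.float64(-309.8)], [np.float64(518.3), np.float64(-305.0)], [np.float64(521.3), np.float64(-253.2)]]
[[343. 280.]
 [283. 280.]
 [340.  92.]
 [286.  92.]]
```

View pics/w_guard.png

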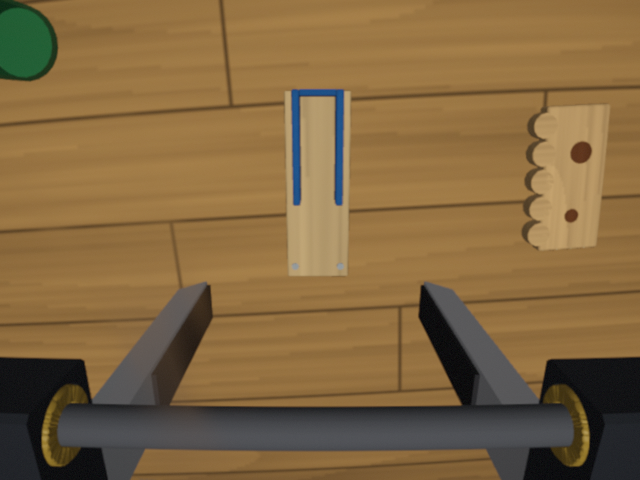

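The guard shows at (318,183), about 5 px off my prediction, which puts its origin near (525,-279.5) with yaw -3.35°. Now on to the caddy.

Request:
arm_command:
  steps:
    - [0,-132,-526,0,3.0]
    - [0,-132,-526,0,3.0]
    - [0,-132,-526,0,3.0]
    - [0,-132,-526,0,3.0]
    - [0,-132,-526,0,3.0]
    - [0,-132,-526,0,3.0]
    - [0,-132,-526,0,3.0]
    - [0,-132,-526,0,3.0]
    - [0,-132,-526,0,3.0]
    - [0,-132,-526,0,3.0]
    - [0,-132,-526,0,3.0]
    - [0,-132,-526,0,3.0]

```text
clock: 3.65
eef_pos: [429.0, 254.3, 320.6]
eef_rot: [-3.142, -0.0, -0.112]
wrist_force: [0.6, -0.1, -0.4]
finger_gap: 0.2
finger_force: 0.0
```

```bash
python3 - <<'E'
from g import *
save(c,"w_caddy.png")
hsv=cv2.cvtColor(c["img"],cv2.COLOR_RGB2HSV)
for nm,lo,hi,z in [("pad",(6,200,150),(16,255,255),106),("red",(0,150,80),(4,255,255),46),("yel",(24,180,120),(34,255,255),56)]:
    m=cv2.inRange(hsv,lo,hi);n,l,st,ce=cv2.connectedComponentsWithStats(m)
    for i in range(1,n):
        if st[i,4]>150: print(nm,st[i],ce[i].round(1),atz(c,ce[i],z),[atz(c,q,z)[:2] for q in cv2.boxPoints(cv2.minAreaRect(cv2.findNonZero((l==i).astype(np.uint8))))])
E
```

```text
3.7 [429.01035677 254.45549826 320.56797226] [-1.79995554e+02 -1.12603657e-02 -6.40227501e+00] [ 4.61925122e-01  1.26434519e-01  1.50920486e+00 -4.15714795e-05
  1.50574609e+00  2.14446492e+00]
red [ 307    0   28   98 2696] [320.3  48.1] [568.7 233.6  46. ] [array([526.1, 251.2]), array([611.7, 241.2]), array([609. , 216.5]), array([523.2, 225.4])]
red [206 347  36  14 270] [220.1 355.7] [257.4 383.3  46. ] [array([253.5, 400.6]), array([270.2, 397.3]), array([266. , 357.5]), array([249.3, 360.2])]
yel [   0   66   84  212 4782] [ 41.5 170.8] [488.4 524.5  56. ] [array([589.1, 543.3]), array([592. , 518.8]), array([376.9, 506.5]), array([371.6, 533.8])]
yel [ 306  105   29   88 2494] [320.  147.9] [477.3 244.1  56. ] [array([518.6, 252.8]), array([515.6, 226.5]), array([432.8, 235. ]), array([435.9, 262.6])]
```

View pics/w_caddy.png

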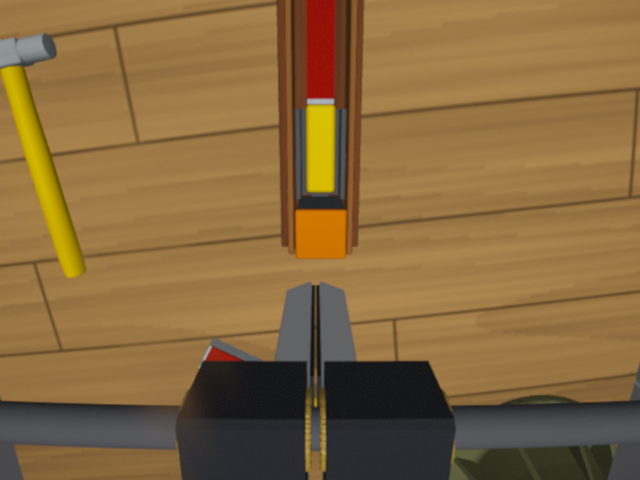

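The pad's top is at about (320.5,234) and the file runs along column 320, so the tool's yaw already matches the caddy's.

```bash
python3 - <<'E'
from g import *
p=atz(c,(320.5,233.5),106);print(p);u=np.array([np.cos(-.1117),np.sin(-.1117),0])
print("edges",[atz(c,q,106) for q in [(296,233),(346,233),(320.5,209),(320.5,258)]])
print("pad tool",tool([p[0],p[1],107]), "file centre from pad",p+119*u)
E
```

```text
3.75 [428.94123223 254.65630376 320.57279642] [-1.79995830e+02 -1.11207488e-02 -6.38796778e+00] [ 4.62349780e-01  1.26536127e-01  1.50908014e+00 -4.43386128e-05
  1.50577387e+00  2.14464005e+00]
[405.6 252.1 106. ]
edges [array([408.6, 274. , 106. ]), array([403.5, 229.3, 106. ]), array([428. , 249.7, 106. ]), array([382.5, 254.7, 106. ])]
pad tool [-23.    5.2 213.6] file centre from pad [523.8583966  238.83532386 106.        ]
```

Request:
arm_command:
  steps:
    - [0,-23,5,60,0]
    - [0,-23,5,120,0]
    - [0,-23,5,175,0]
    - [0,-23,5,190,0]
    - [0,-23,5,197,0]
    - [0,-23,5,202,0]
    - [0,-23,5,207,0]
    - [0,-23,5,211,0]
    - [0,-23,5,213.5,0]
    - [0,-23,5,213.5,0]

```text
clock: 5.0
eef_pos: [406.0, 253.4, 109.1]
eef_rot: [-3.14, -0.002, -0.11]
wrist_force: [-3.9, -3.2, 6.1]
finger_gap: 0.3
finger_force: 3.1
```

Request:
arm_command:
  steps:
    - [0,0,0,2,0]
    - [0,0,0,2,0]

```text
clock: 5.25
eef_pos: [406.1, 253.5, 107.3]
eef_rot: [-3.14, -0.002, -0.11]
wrist_force: [-4.4, -2.3, 6.3]
finger_gap: 0.5
finger_force: 3.2
```

Request:
arm_command:
  steps:
    - [0,0,0,-20,0]
    - [0.3,0,0,-70,0]
    - [0.6,0,0,-120,0]
    - [0.6,0,0,-150,0]
    - [0.6,10,0,-190,0]
    - [0.6,20,0,-222,0]
    - [0.6,20,0,-222,0]
    - [0.6,20,0,-222,0]

```text
clock: 6.25
eef_pos: [424.9, 250.9, 327.3]
eef_rot: [-3.141, -0.001, -0.11]
wrist_force: [-1.0, 0.7, -0.7]
finger_gap: 56.0
finger_force: 0.0
```

```bash
python3 - <<'E'
from g import *
save(c,"w_up.png")
hsv=cv2.cvtColor(c["img"],cv2.COLOR_RGB2HSV)
for nm,lo,hi,z in [("pad",(6,200,150),(17,255,255),166),("red",(0,150,80),(4,255,255),106),("yel",(24,180,120),(34,255,255),116)]:
    m=cv2.inRange(hsv,lo,hi);n,l,st,ce=cv2.connectedComponentsWithStats(m)
    for i in range(1,n):
        if st[i,4]>150: print(nm,st[i],ce[i].round(1),atz(c,ce[i],z),[atz(c,q,z)[:2] for q in cv2.boxPoints(cv2.minAreaRect(cv2.findNonZero((l==i).astype(np.uint8))))])
u=np.array([np.cos(-.1117),np.sin(-.1117),0]);F=np.array([523.9,238.8,0])
print("over blade+25:",tool(F+25*u+[0,0,111.5]), proj(c,[F+u*-5+[0,0,106]]))
E
```

```text
6.3 [424.75345145 250.87960315 326.80495168] [ 1.79992274e+02  1.18808033e-02 -6.29599239e+00] [ 4.59254559e-01  1.11678306e-01  1.51159751e+00 -1.84856655e-06
  1.51856418e+00  2.13993677e+00]
pad [ 287  220   60   56 3222] [316.3 247.2] [405.7 252.  166. ] [array([429.9, 271.9]), array([424.9, 227. ]), array([380.1, 231.1]), array([385.3, 277.7])]
red [ 301    0   32   92 2879] [316.7  45. ] [560.3 234.6 106. ] [array([595.8, 243.3]), array([593.1, 218.5]), array([522.6, 225.7]), array([525.5, 251.7])]
red [ 235  356   61   45 1364] [263.7 378.5] [253.1 322.8 106. ] [array([257.4, 355.2]), array([281.9, 340.5]), array([247.9, 290.8]), array([222.2, 304.7])]
yel [   1   63   82  209 4666] [ 41.5 166.5] [490.3 485.2 116. ] [array([577.4, 501.4]), array([579.8, 480.3]), array([394.3, 469.8]), array([389.8, 493.3])]
yel [ 300   99   34  100 3201] [316.5 148.1] [477.5 243.9 116. ] [array([518.8, 253. ]), array([515.8, 225.9]), array([433.3, 234.2]), array([436.5, 262.8])]
yel [291 382  67  25 849] [316.9 398.1] [231.1 270.5 116. ] [array([224.5, 297.8]), array([252.9, 294.2]), array([245.6, 228.7]), array([217., 231.])]
over blade+25: [124.9   1.2 215.3] [[316.3742574  97.3270358]]
```

View pics/w_up.png

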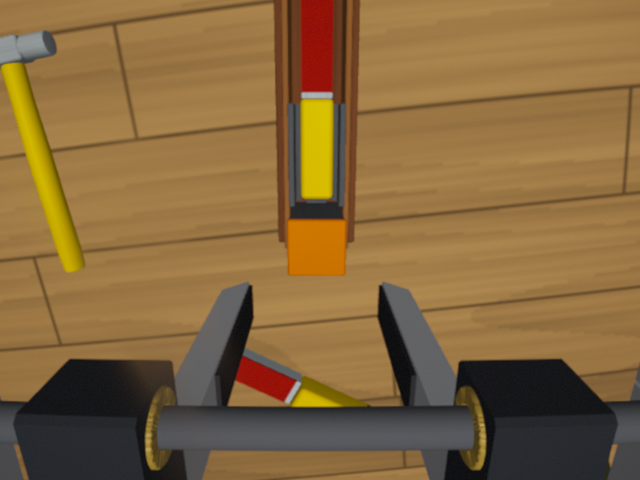

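The lift is up and the file has risen with it, its blade's near end at (317,96), within a pixel of prediction. Next I grip the blade.

Request:
arm_command:
  force: 45
  steps:
    - [0.6,60,1,30,0]
    - [0.6,115,1,60,0]
    - [0.6,125,1,115,0]
    - [0.6,125,1,165,0]
    - [0.6,125,1,200,0]
    - [0.6,125,1,215,0]
    - [0.6,125,1,215,0]
    - [0.1,125,1,215,0]
    - [0.1,125,1,215,0]
    - [0.1,125,1,215,0]
    - [0.1,125,1,215,0]
    - [0.1,125,1,215,0]

```text
clock: 7.8
eef_pos: [549.4, 236.3, 112.3]
eef_rot: [-3.141, -0.001, -0.11]
wrist_force: [0.3, -1.1, 2.6]
finger_gap: 25.7
finger_force: 45.0
```

Request:
arm_command:
  steps:
    - [0.1,0,0,-30,0]
    - [0.1,0,0,-70,0]
    - [0.1,0,0,-100,0]
    - [0.1,0,60,-100,0]
    - [0.1,-4,120,-100,0]
    - [0.1,-4,180,-80,0]
    - [0.1,-4,238,-40,0]
    - [0.1,-4,238,20,0]
    - [0.1,-4,238,50,0]
    - [0.1,-4,238,70,0]
    - [0.1,-4,238,80,0]
    - [0.1,-4,238,80,0]

```text
clock: 9.3
eef_pos: [519.0, 0.2, 31.8]
eef_rot: [-3.142, 0.001, -0.11]
wrist_force: [1.1, -0.3, -1.4]
finger_gap: 25.5
finger_force: 45.0
```

```bash
python3 - <<'E'
from g import *
save(c,"w_hold.png")
c=imaging.camera("scene");save(c,"s.png",cv2.resize(c["img"][200:340,230:420],None,fx=4,fy=4)) 
E
```

```text
9.35 [5.19385313e+02 2.11739223e-01 3.24248878e+01] [-1.79996835e+02 -2.52697762e-02 -6.28910023e+00] [-7.01370054e-02  4.80104156e-01  1.77129864e+00  4.85439232e-05
  8.89746971e-01  1.61039426e+00]
```

View pics/s.png

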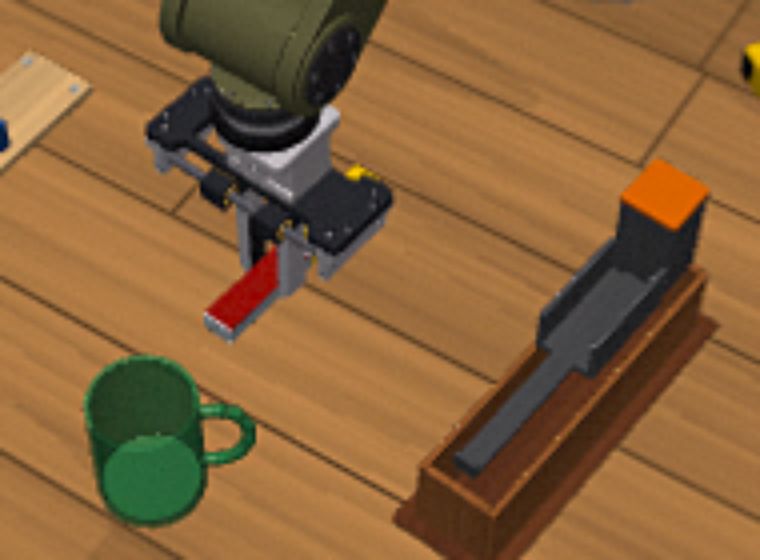

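The file is held by the blade (red at about (240,290) in the crop) and looks level, the tray is empty, and the mug is well clear. I lower it and let go.

Request:
arm_command:
  steps:
    - [0.1,0,0,6,0]
    - [0.1,0,0,9,0]
    - [0.1,0,0,10.5,0]
    - [0.1,0,0,10.5,0]

```text
clock: 9.9
eef_pos: [519.2, 0.2, 22.4]
eef_rot: [3.142, 0.0, -0.11]
wrist_force: [-6.9, 0.2, 15.2]
finger_gap: 25.5
finger_force: 45.0
```

Request:
arm_command:
  steps:
    - [0.35,0,0,0,0]
    - [0.6,0,0,0,0]
    - [0.6,0,0,0,0]
    - [0.6,0,0,-40,0]
    - [0.6,0,0,-90,0]
    - [0.6,-35,0,-120,0]
    - [0.6,-72,0,-160,0]
    - [0.6,-72,0,-200,0]
    - [0.6,-72,0,-200,0]
    - [0.6,-72,0,-200,0]

```text
clock: 11.15
eef_pos: [447.3, 8.1, 220.6]
eef_rot: [3.142, 0.001, -0.11]
wrist_force: [-0.4, -0.2, -0.6]
finger_gap: 56.4
finger_force: 0.0
```

```bash
python3 - <<'E'
from g import *
save(c,"w_lay.png")
hsv=cv2.cvtColor(c["img"],cv2.COLOR_RGB2HSV)
for nm,lo,hi,z in [("red",(0,150,80),(4,255,255),16),("yel",(24,180,120),(34,255,255),26)]:
    m=cv2.inRange(hsv,lo,hi);n,l,st,ce=cv2.connectedComponentsWithStats(m)
    for i in range(1,n):
        if st[i,4]>150:
            r=cv2.minAreaRect(cv2.findNonZero((l==i).astype(np.uint8)));C=atz(c,ce[i],z)
            print(nm,st[i],ce[i].round(1),C,tool(C),[atz(c,q,z)[:2] for q in cv2.boxPoints(r)])
E
```

```text
11.2 [447.2634479    8.03978275 220.25009671] [ 1.79993373e+02  1.08242228e-01 -6.29545842e+00] [-6.39195216e-02  7.38921519e-02  1.79940711e+00 -3.00967467e-05
  1.27018589e+00  1.61676211e+00]
red [ 300   46   31  111 3342] [315.  100.3] [538.3  -2.1  16. ] [9.200e+01 1.000e-01 2.041e+02] [array([580.7,   5.1]), array([578.1, -18.4]), array([492.4,  -9.6]), array([495.2,  15.3])]
yel [ 299  164   33   98 3158] [315.1 211.9] [448.5   7.8  26. ] [1.600e+00 1.000e-01 1.942e+02] [array([406.7,  26.5]), array([489.8,  16.4]), array([486.9,  -9.5]), array([403.7,  -1.1])]
```

View pics/w_lay.png

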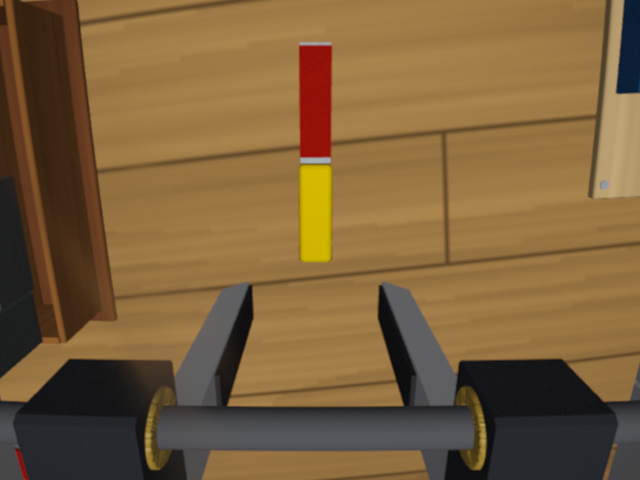

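The file lies flat on the bench, handle centre at (315,212), directly under the gripper line. I grip the handle.

Request:
arm_command:
  force: 45
  steps:
    - [0.6,0,0,60,0]
    - [0.6,0,0,115,0]
    - [0.6,0,0,160,0]
    - [0.6,0,0,188,0]
    - [0.6,0,0,198,0]
    - [0.6,0,0,198,0]
    - [0.1,0,0,198,0]
    - [0.1,0,0,198,0]
    - [0.1,0,0,198,0]
    - [0.1,0,0,198,0]
    - [0.1,0,0,198,0]

```text
clock: 12.58
eef_pos: [447.8, 8.0, 23.9]
eef_rot: [-3.142, -0.001, -0.11]
wrist_force: [-2.4, -0.2, 6.8]
finger_gap: 27.7
finger_force: 45.0
```

Request:
arm_command:
  steps:
    - [0.1,0,0,-30,0]
    - [0.1,0,0,-80,0]
    - [0.1,10,50,-100,-1]
    - [0.1,25,105,-100,-2]
    - [0.1,40,160,-100,-2.95]
    - [0.1,50,220,-100,-2.95]
    - [0.1,62,280,-90,-2.95]
    - [0.1,62,280,-80,-2.95]
    - [0.1,62,280,-80,-2.95]
    - [0.1,62,280,-80,-2.95]

```text
clock: 13.82
eef_pos: [478.7, -276.0, 103.8]
eef_rot: [3.142, -0.0, -0.057]
wrist_force: [0.5, -0.6, -1.3]
finger_gap: 27.8
finger_force: 45.0
```

```bash
python3 - <<'E'
from g import *
save(c,"w_hover.png")
hsv=cv2.cvtColor(c["img"],cv2.COLOR_RGB2HSV)
m=cv2.inRange(hsv,(100,120,40),(125,255,255));red=cv2.inRange(hsv,(0,150,80),(4,255,255))
for r in [40,70,100,130,160]:
    a=np.flatnonzero(m[r]);b=np.flatnonzero(red[r])
    if len(a): print(r,"blue",a[0],a[-1],atz(c,(a[0],r),40),atz(c,(a[-1]+1,r),40))
    if len(b): print(r,"red",b[0],b[-1])
p=cv2.findNonZero(m);x,y,w,h=cv2.boundingRect(p);print("x extent",atz(c,(x+w/2,y),40),atz(c,(x+w/2,y+h),40))
E
```

```text
13.875 [ 478.85373417 -276.08008753  103.99124396] [ 1.79988693e+02 -2.84578260e-02 -3.26129967e+00] [-5.89295164e-01  4.33826013e-01  1.63708183e+00  9.35534762e-05
  1.07015669e+00  1.03837675e+00]
40 blue 265 369 [ 595.8 -258.7   40. ] [ 592.9 -309.4   40. ]
40 red 281 350
70 blue 266 368 [ 582.  -258.1   40. ] [ 579.1 -308.5   40. ]
70 red 281 349
100 blue 267 367 [ 567.8 -257.4   40. ] [ 564.9 -307.6   40. ]
100 red 282 349
130 blue 268 366 [ 553.2 -256.7   40. ] [ 550.3 -306.7   40. ]
130 red 282 348
160 blue 268 365 [ 538.2 -255.4   40. ] [ 535.3 -305.7   40. ]
160 red 283 348
x extent [ 612.1 -285.1   40. ] [ 518.5 -279.8   40. ]
```

View pics/w_hover.png

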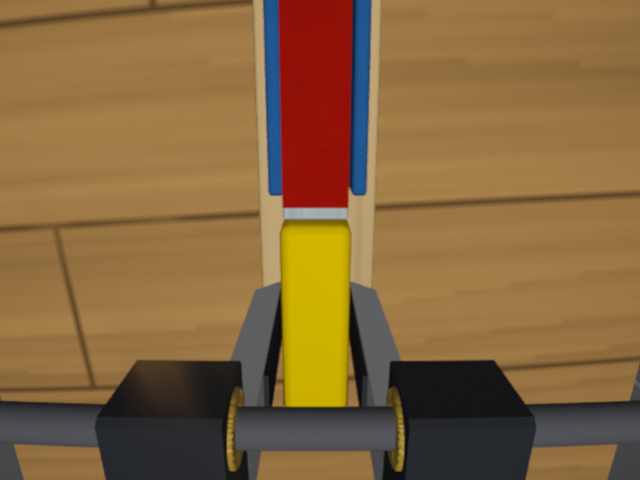

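At the hover the blade (columns 281–349) sits centred between the blue walls (266–368), with about 1.2 mm to correct. I lower it.

Request:
arm_command:
  steps:
    - [0.1,-0.5,1.2,20,-0.1]
    - [0.1,-0.5,1.2,40,-0.1]
    - [0.1,-0.5,1.2,55,-0.1]
    - [0.1,-0.5,1.2,63,-0.1]
    - [0.1,-0.5,1.2,67,-0.1]
    - [0.1,-0.5,1.2,69.5,-0.1]
    - [0.1,-0.5,1.2,70.5,-0.1]
    - [0.1,-0.5,1.2,70.5,-0.1]

```text
clock: 14.88
eef_pos: [478.2, -278.3, 33.9]
eef_rot: [3.141, -0.001, -0.057]
wrist_force: [-3.4, 2.2, 7.5]
finger_gap: 27.8
finger_force: 45.0
```

Request:
arm_command:
  steps:
    - [0.3,0,0,0,0]
    - [0.6,0,0,0,0]
    - [0.6,0,0,0,0]
    - [0.6,0,0,-50,0]
    - [0.6,0,0,-110,0]
    - [0.6,0,0,-170,0]
    - [0.6,0,0,-230,0]
    - [0.6,0,0,-285,0]
    - [0.6,0,0,-285,0]
    - [0.6,0,0,-285,0]

```text
clock: 16.12
eef_pos: [477.7, -278.1, 316.9]
eef_rot: [-3.141, 0.001, -0.057]
wrist_force: [-0.3, 0.0, -0.7]
finger_gap: 56.6
finger_force: 0.0
```

```bash
python3 - <<'E'
from g import *
save(c,"w_placed.png")
print("to pad",tool([405.6,252.1,320]),"yaw turn",np.degrees(-(-.111-monitor.read_state()["eef_rot"][2])))
E
```

```text
16.175 [ 477.66535656 -278.04742482  316.40647517] [-1.79931298e+02  1.13967621e-01 -3.24461542e+00] [-5.93426474e-01  2.55541175e-01  1.36608560e+00  1.32399792e-05
  1.52228841e+00  1.03399961e+00]
to pad [-102.  -525.2   -2.8] yaw turn 3.1152161088328683
```

View pics/w_placed.png

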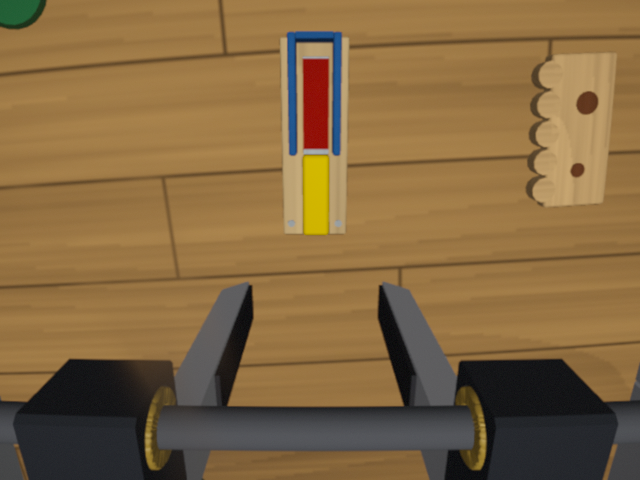

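The blade lies flat in the channel (tip at row 57, end wall at 41) with the handle on the bare plate. Allowing for parallax, it is within about 2 mm of the target. Next I press the pad down again.

Request:
arm_command:
  steps:
    - [0,-102,-525,-3,3.1]
    - [0,-102,-525,-3,3.1]
    - [0,-102,-525,-3,3.1]
    - [0,-102,-525,-3,3.1]
    - [0,-102,-525,-3,3.1]
    - [0,-102,-525,-3,3.1]
    - [0,-102,-525,-3,3.1]
    - [0,-102,-525,-3,3.1]
    - [0,-102,-525,-3,3.1]
    - [0,-102,-525,-3,3.1]
    - [0,-102,-525,-3,3.1]
    - [0,-102,-525,-3,3.1]

```text
clock: 17.68
eef_pos: [406.0, 250.7, 320.7]
eef_rot: [3.141, 0.0, -0.112]
wrist_force: [0.1, 0.2, -0.5]
finger_gap: 0.2
finger_force: 0.0
```

```bash
python3 -c "
from h import *
print(tool([405.6,252.1,107]),monitor.read_state()['eef_pos'])"
```

```text
[ -0.5  -1.4 213.7] [406.04810407 250.74254929 320.69520254]
```

Request:
arm_command:
  steps:
    - [0,0,-1,60,0]
    - [0,0,-1,110,0]
    - [0,0,-1,130,0]
    - [0,0,-1,140,0]
    - [0,0,-1,150,0]
    - [0,0,-1,160,0]
    - [0,0,-1,170,0]
    - [0,0,-1,180,0]
    - [0,0,-1,190,0]
    - [0,0,-1,198,0]
    - [0,0,-1,205,0]
    - [0,0,-1,210,0]
    - [0,0,-1,214,0]
    - [0,0,-1,215.5,0]
    - [0,0,-1,215.5,0]
    - [0,0,-1,215.5,0]

```text
clock: 19.68
eef_pos: [406.4, 252.4, 107.1]
eef_rot: [-3.141, -0.001, -0.111]
wrist_force: [-7.5, -6.0, 14.9]
finger_gap: 0.4
finger_force: 7.9
```

At the bottom stop (tip at 88 mm, force risen). I release and check.

Request:
arm_command:
  steps:
    - [0,0,0,-10,0]
    - [0,0,0,-22,0]
    - [0,0,0,-50,0]
    - [0,0,0,-100,0]
    - [0,0,0,-150,0]
    - [0,0,0,-213,0]
    - [0,0,0,-213,0]
    - [0,0,0,-213,0]
    - [0,0,0,-213,0]

```text
clock: 20.8
eef_pos: [405.7, 252.5, 317.3]
eef_rot: [3.141, 0.002, -0.111]
wrist_force: [0.7, -0.2, -0.1]
finger_gap: 0.3
finger_force: 0.0
```

```bash
python3 - <<'E'
from g import *
hsv=cv2.cvtColor(c["img"],cv2.COLOR_RGB2HSV);m=cv2.inRange(hsv,(6,200,150),(17,255,255))
x,y,w,h=cv2.boundingRect(cv2.findNonZero(m));print(x,y,w,h)
for z in(106,166): print(z,np.linalg.norm(atz(c,(x,y+h/2),z)-atz(c,(x+w,y+h/2),z)))
c=imaging.camera("scene");save(c,"s_end.png")
E
```

```text
20.85 [405.73753496 252.54691195 317.41552533] [ 1.79943974e+02  8.74541251e-02 -6.34859735e+00] [4.80077759e-01 8.00089122e-02 1.56731477e+00 3.83829771e-05
 1.49608129e+00 2.16167437e+00]
197 184 145 175
106 133.41233076443874
166 111.77879942099935
```

View pics/s_end.png

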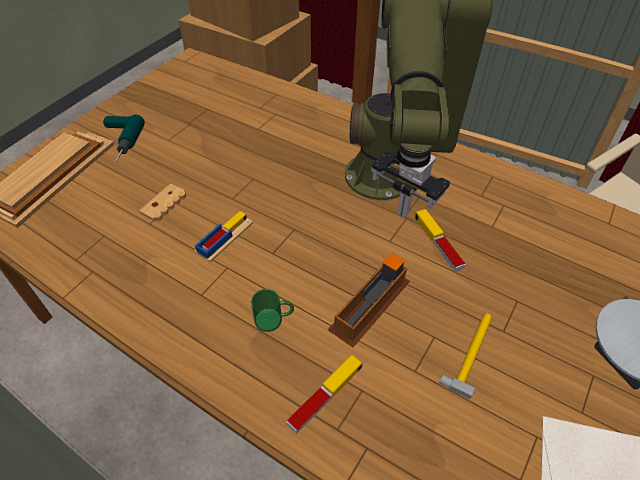

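The pad at (394,262) matches its first latched view, the file lies in the guard at (221,235), and the mug, hammer and offcut have not moved.

```bash
python3 -c "
from cell import job
print(job.sign_off())"
```

```text
the job is handed in; nothing more can be done
None
```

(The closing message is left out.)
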